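# Load the jar warmer from the carrier, keeping the row's order

## Robot

A 6-joint arm with a two-finger parallel gripper is mounted at the origin on the work surface. World frame = base frame: x ahead of the robot, y to its left, z up, the work surface at z = 0. Lengths are in m, angles in rad, forces in N, time in s.
With the tool pointing down it reaches from about 0.25 to 0.8 m from the base axis. Payload 3.9 kg.
Tool frame: the origin (TCP) lies midway between the tips of the shut fingers; the grasp point (between the pads) lies 19 mm behind it; z points along the fingers, y is the line along which they close (so a half turn about z gives the same grasp; the last joint's range is limited). The gripper opens to 85 mm and grips with 20 to 120 N. Pads are 22 mm wide; open, the fingers measure 114 mm over their backs; the gripper's body (76 mm by 85 mm) begins 54 mm behind the grasp point. The pads swing forward as they close: fully open they stand 13 mm farther back than shut.
Start: joints at [1.224, 0.26, -0.138, 1.173, 0, 1.571], TCP at [0.178, 0.494, 0.194] pointing down, gripper open.
Joint ranges: [-2.78, 2.78], [-0.83, 1.72], [-1.28, 1.37], [-1.9, 2.12], [-1.57, 1.48], [-3.14, 3.14]. Speed limits (rad/s): [2.57, 2.57, 3.14, 3.14, 3.14, 3.14].

## Interface

Orientations are given as a unit quaternion [w, x, y, z].
In Python, from plant import * gives the robot as it stands. The module is installed in compiled form; this text tells all that it offers.
- The arm moves only by the tool move_arm, never from a script. Its argument "steps" is a list that holds one entry, the list of rows, each a list of 5 numbers: the gripper's target within -1 to 1 (shut at 1, half-way at 0, fully open at -1), then the shift along the world's x, y, z in units of 25 mm (1.0 is 25 mm), then the turn about the world's z in units of 5 degrees (1.0 is 5 degrees). A call has exactly 5 rows; each row shifts and turns the commanded pose from where the row before left it; what a row does not reach is not made up. A row lasts 1/12 s, in which the tool goes at most 41.7 mm and 7.16 degrees, less where a joint would pass 70% of its speed; a pose out of reach is approached as far as the arm can. A call is refused whole if a number of a shift passes 1 or a number of a turn 1, either way. A call with a gripper value outside its range is refused whole. The fingers move at their own pace and stop on an object; "squeeze" is the grip in N (left out, the last holds). Time passes only in rows, so rows that do not move let the fingers close, or fill a call up. It gives the time, the measured TCP pose, the force, the opening and the grip force at its end, in the units of the state.
- get_state(): the state, without advancing time (a new reading comes with each control period).
- grab_frame(name): name is "scene" or "top" or "wrist"; returns the picture (400x640x3 uint8, red, green, blue); there is no depth.
- camera_model(name): a dict with "fx", "fy", "cx", "cy" (pixels), "rvec" (rotation vector, rad) and "tvec" (3), from world to camera coordinates, as OpenCV has them. Camera axes: x right, y down, z forward; pixel columns grow to the right and rows downward; lengths in m; the calibration is good to about 2 mm. A picture is of the moment at which its call begins: read the wrist's pose just before it. camera_model takes no time and is no camera call; for the wrist camera it gives the pose at the moment of the call.
- job_done(): hands the job in; it is judged then, once.
Trained networks look in the newest picture that a camera, given by its name, has taken for a name from the list of things; names that differ only in an ending like _2 or _b are one class to them, and where a whole thing is asked for, a point or a joint stands for the part that bears it (a point fixed in the world has none). Each returns a list of dicts, best first, with "score" (0 to 1); they miss things now and then, are a little off and sometimes report something else, mostly with a low value. They report only what shows in the picture. A call takes as long as a camera call. They do not tell look-alikes from the thing itself.
- trace(camera, thing): "mask" (400x640 bool, what is visible of it).
- pinpoint(camera, thing): "xyz" ([x, y, z] in m, in world coordinates, good to about 4 mm: a listed point, or the origin of a listed thing).
The state is a dict: "time": time; "joint_pos": joint angles; "joint_velocities": joint speeds; "tau": joint torques, N m; "eef_pos": TCP position; "tcp_rot": TCP orientation; "wrist_force": force on the tool from outside, world axes, zero at the start; "moment": the same for the moment, N m; "grip_width": finger opening in m; "grasp_force": force on a finger pad.
Only numpy, scipy, OpenCV 4.12 (cv2) and the standard library are available. Lean on these libraries where they do the work, as an engineer would, in place of code of your own. Each camera call takes 0.05 s, during which the arm holds its last target. There are 200 camera calls.

## Task

Move the four capped baby-food jars from the wooden carrier into the white jar warmer, one at a time and straight across, keeping the row in its order: the jar beside the carrier's handle goes into the well beside the warmer's dial, the next jar into the next well, and so on to the far end. Set every jar down upright and fully home in its own well rather than dropping it, and do not knock one over or stand one anywhere else on the way. Leave the bowl, the red stacking ring, the big amber jar and the blue cup where they are.

Things in the scene. Friction and masses are not known exactly. Their poses are not given: they have to be found in the camera images.
- jar_red_c (a point): Centre (half-way up) of the closed glass baby-food jar with a red twist cap and a thin red stripe on its white paper band: round, 78 mm high, about 0.12 kg; body 46 mm in diameter up to 56 mm from its foot, cap 43 mm wide over the top 16 mm. z axis up. Starts upright in one of the carrier's four pockets; which one changes.
- jar_yellow_c (a point): Centre (half-way up) of the closed glass baby-food jar with a yellow twist cap and a thin yellow stripe on its white paper band: round, 78 mm high, about 0.12 kg; body 46 mm in diameter up to 56 mm from its foot, cap 43 mm wide over the top 16 mm. z axis up. Starts upright in one of the carrier's four pockets; which one changes.
- jar_green_c (a point): Centre (half-way up) of the closed glass baby-food jar with a green twist cap and a thin green stripe on its white paper band: round, 78 mm high, about 0.12 kg; body 46 mm in diameter up to 56 mm from its foot, cap 43 mm wide over the top 16 mm. z axis up. Starts upright in one of the carrier's four pockets; which one changes.
- jar_blue_c (a point): Centre (half-way up) of the closed glass baby-food jar with a blue twist cap and a thin blue stripe on its white paper band: round, 78 mm high, about 0.12 kg; body 46 mm in diameter up to 56 mm from its foot, cap 43 mm wide over the top 16 mm. z axis up. Starts upright in one of the carrier's four pockets; which one changes.
- carrier: Fixed beech plank, 290 x 84 mm, with a row of four round pockets. Origin: centre of its underside, on the shelf; z up, x along the row. A steel bow handle sticks out at its -x end (to x = -178). Pocket centres: y = 0, x = -105 (by the handle), -35, 35, 105 mm; 54 wide, rims at z = 34, floors at z = 16 (jar centre z = 55). Jars stand 24 mm apart: grip across the row (along y), above the rims. Any yaw.
- warmer: Fixed jar warmer, off: white housing 335 x 104 mm, grey block with a row of four round wells, empty. Origin: under the middle of the row, on the shelf; z up, x along the row. Black dial (top at z = 56) at its -x end, x = -165. Well centres: y = 0, x = -105 (by the dial), -35, 35, 105 mm; 64 wide, rims at z = 45, steel floors at z = 27 (centre of a jar fully home: z = 66 mm).
- bowl: White ceramic bowl, 110 mm wide, 45 mm high, loose; origin at the centre of its underside. Leave alone.
- stack_ring: Red plastic stacking ring lying flat, 80 mm wide, 20 mm high, loose; origin at the centre of its underside. Leave alone.
- big_jar: Larger amber glass jar with a steel cap, 66 mm wide, 110 mm high, loose; origin at the centre of its underside. Leave alone.
- cup: Blue plastic cup with a handle, 68 mm wide, 80 mm high, loose; origin at the centre of its underside. Leave alone.
Things that resemble listed ones, but are neither listed nor needed, are in the scene too. What is shaped like the part that bears jar_blue_c but black is not meant. What is shaped like the part that bears jar_red_c but black is not meant.

How it is judged:
By the outcome, as a careful person would: the job done as asked, in the order asked, and still so for the second after the job is handed in, with the robot touching nothing.
It also fails if it takes over 99 s, if anything falls off the work surface, if the arm or the gripper's body presses on something with over 40 N, if the wrist force passes 120 N, or if a joint passes its speed limit or range.

## Working session

There is one attempt and no reset: what is moved stays moved. The work goes in short steps, Python scripts to look and compute and a tool call to move; the robot and the scene stay as the last step left them, time stands still between calls to the robot, and variables do not carry over. Pictures are saved under pics/ and viewed, at most 14 in all, crops included, and the job is handed in when it is done.

Besides the shell and the picture viewer there is one more tool, called after ">>>" as name([rows], argument=value, ...), one row to a line, values as JSON. move_arm: Moves the arm, as the interface text tells. Its arguments: {"type":"object","properties":{"steps":{"type":"array"},"squeeze":{"type":"number"}},"required":["steps"]}

```bash
mkdir -p pics; python3 - <<'E'
from plant import *
import cv2,numpy as np
for n in("top","scene"):
    cv2.imwrite(f"pics/{n}0.png",grab_frame(n)[:,:,::-1])
    for t in("carrier","warmer","jar_red_c","jar_yellow_c","jar_green_c","jar_blue_c","bowl","stack_ring","big_jar","cup"):
        print(n,t,[(np.round(d["xyz"],3).tolist(),round(d["score"],2)) for d in pinpoint(n,t)[:4]])
s=get_state();print(s["time"],s["eef_pos"],s["tcp_rot"],s["grip_width"])
E
```

```text
top carrier [([0.511, -0.212, 0.002], 0.73)]
top warmer [([0.529, 0.225, 0.005], 0.59)]
top jar_red_c [([0.534, -0.385, 0.038], 0.55), ([0.538, -0.225, 0.054], 0.47)]
top jar_yellow_c [([0.601, -0.26, 0.054], 0.63)]
top jar_green_c [([0.475, -0.196, 0.054], 0.76), ([0.415, -0.165, 0.056], 0.39)]
top jar_blue_c [([0.38, -0.036, 0.038], 0.68), ([0.414, -0.166, 0.055], 0.51)]
top bowl [([0.598, 0.34, 0.001], 0.86), ([0.336, -0.456, -0.0], 0.45)]
top stack_ring [([0.589, -0.125, -0.0], 0.77)]
top big_jar [([0.338, -0.458, -0.002], 0.98)]
top cup [([0.338, 0.458, 0.002], 0.89)]
scene carrier [([0.506, -0.21, -0.001], 0.89), ([0.476, -0.196, 0.056], 0.42)]
scene warmer [([0.531, 0.229, 0.003], 0.77)]
scene jar_red_c [([0.538, -0.229, 0.053], 0.96), ([0.529, -0.384, 0.038], 0.56), ([0.597, 0.346, -0.0], 0.19)]
scene jar_yellow_c [([0.601, -0.258, 0.056], 0.6)]
scene jar_green_c [([0.479, -0.194, 0.058], 0.58), ([0.54, -0.228, 0.051], 0.37)]
scene jar_blue_c [([0.411, -0.164, 0.055], 0.68), ([0.381, -0.035, 0.04], 0.61)]
scene bowl [([0.596, 0.344, -0.001], 0.96)]
scene stack_ring [([0.591, -0.123, -0.004], 0.6)]
scene big_jar [([0.335, -0.46, -0.001], 0.75)]
scene cup [([0.34, 0.459, 0.002], 0.67), ([0.591, -0.126, -0.004], 0.53), ([0.508, -0.21, -0.004], 0.24)]
1.1 [0.17842254 0.49372428 0.19399936] [ 7.35817661e-06  1.72518852e-01  9.85006216e-01 -1.33768255e-05] 0.08498438441605677
```

View pics/top0.png

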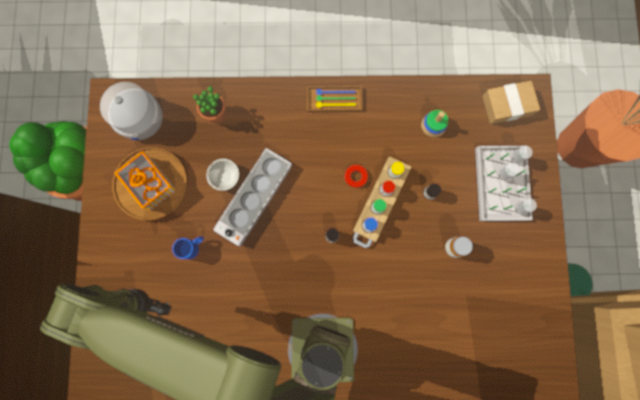

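View pics/scene0.png

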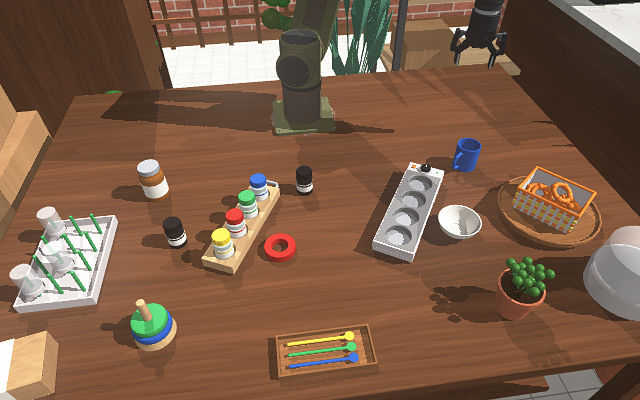

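Carrier row from the handle, top view: blue (370,225), green (379,206), red (389,187), yellow (398,169). The handle is at (362,240) and the warmer dial at (229,234), both at the near end. The black-capped jars at (332,235) and (432,191) stand outside the carrier and are only look-alikes. Next I'll measure yaw and take an enlarged crop.

```bash
cat > h.py <<'E'
from plant import *
import cv2,numpy as np
from scipy.spatial.transform import Rotation as R
def back(m,px,z):
    Rm=cv2.Rodrigues(np.array(m["rvec"],float))[0];t=np.array(m["tvec"],float).ravel()
    px=np.atleast_2d(np.array(px,float));d=np.c_[(px[:,0]-m["cx"])/m["fx"],(px[:,1]-m["cy"])/m["fy"],np.ones(len(px))]@Rm
    c=-Rm.T@t;return c+d*((z-c[2])/d[:,2])[:,None]
def proj(m,P):
    K=np.array([[m["fx"],0,m["cx"]],[0,m["fy"],m["cy"]],[0,0,1.]])
    return cv2.projectPoints(np.atleast_2d(np.array(P,float)),np.array(m["rvec"],float),np.array(m["tvec"],float),K,None)[0].reshape(-1,2)
def frame(c,yaw,pts):
    c_,s=np.cos(yaw),np.sin(yaw);pts=np.atleast_2d(pts);return np.c_[c[0]+c_*pts[:,0]-s*pts[:,1],c[1]+s*pts[:,0]+c_*pts[:,1]]
E
python3 - <<'E'
from h import *
f={n:grab_frame(n) for n in("top","scene")}
for n in f:
    m=camera_model(n)
    for t,z in(("warmer",.045),("carrier",.034)):
        d=trace(n,t)
        if not d: print(n,t,"none");continue
        k=d[0]["mask"];v,u=np.nonzero(k);P=back(m,np.c_[u,v],z)[:,:2].astype(np.float32)
        (c,sz,a)=cv2.minAreaRect(P);q=np.linalg.svd(P-P.mean(0),full_matrices=False)[2][0]
        print(n,t,d[0]["score"],np.round(c,3),np.round(sz,3),round(a,1),"pca",P.mean(0),np.degrees(np.arctan2(q[1],q[0])))
a=f["scene"][150:280,190:450][:,:,::-1]
cv2.imwrite("pics/crop1.png",cv2.resize(a,(780,390),interpolation=cv2.INTER_CUBIC))
E
```

```text
top warmer 0.76 [0.516 0.232] [0.111 0.336] 57.6 pca [0.5146618  0.23324847] 147.53677
top carrier 0.77 [ 0.494 -0.206] [0.087 0.324] 62.9 pca [ 0.49090615 -0.20236252] 153.45897
scene warmer 0.69 [0.528 0.233] [0.11  0.368] 58.2 pca [0.54667455 0.22175245] -31.952696
scene carrier 0.72 [ 0.51  -0.204] [0.099 0.328] 63.1 pca [ 0.5524746  -0.20595437] -31.854498
```

View pics/crop1.png

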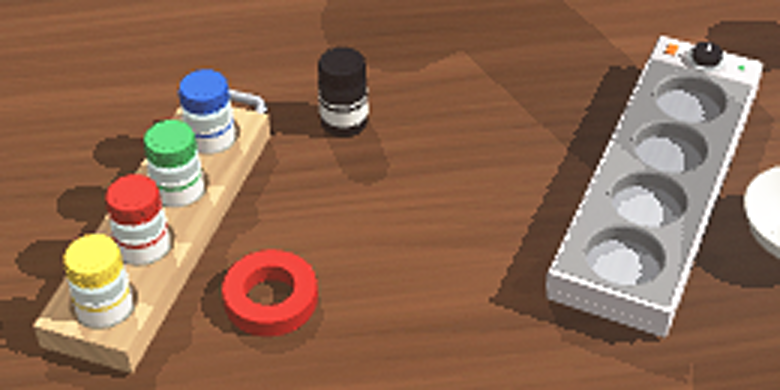

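The crop shows colored caps in the carrier, blue (205,95), green (170,145), red (135,200) and yellow (95,260). The black jar (343,90) stands apart, and the dial (707,55) is beside the top well. Now to look down at the warmer from above.

>>> move_arm([
  [[-1,0.9,-0.7,0.2,-0.17],[-1,0.9,-0.7,0.2,-0.17],[-1,0.9,-0.7,0.2,-0.17],[-1,0.9,-0.7,0.2,-0.17],[-1,0.9,-0.7,0.2,-0.17]],
])

```text
time: 1.82
eef_pos: [0.2917, 0.4054, 0.2193]
tcp_rot: [0.0, 0.209, 0.978, 0.0]
wrist_force: [-0.4, -0.0, 0.4]
grip_width: 0.0853
grasp_force: 0.0
```

>>> move_arm([
  [[-1,0.9,-0.7,0.2,-0.17],[-1,0.9,-0.7,0.2,-0.17],[-1,0.9,-0.7,0.2,-0.17],[-1,0.9,-0.7,0.2,-0.17],[-1,0.9,-0.7,0.2,-0.17]],
])

```text
time: 2.23
eef_pos: [0.4044, 0.3177, 0.2444]
tcp_rot: [0.0, 0.245, 0.969, 0.0]
wrist_force: [0.5, 0.7, -0.2]
grip_width: 0.0859
grasp_force: 0.0
```

>>> move_arm([
  [[-1,0.5,-0.7,0.2,-0.17],[-1,0.5,-0.7,0.2,-0.17],[-1,0.5,-0.7,0.2,-0.17],[-1,0.5,-0.7,0.2,-0.17],[-1,0,0,0,0]],
])

```text
time: 2.65
eef_pos: [0.4558, 0.2464, 0.2649]
tcp_rot: [0.001, 0.276, 0.961, 0.0]
wrist_force: [-0.8, -0.4, -0.1]
grip_width: 0.0854
grasp_force: 0.0
```

```bash
cat > look.py <<'E'
import sys
from h import *
nm=sys.argv[1]
s=get_state();m=camera_model("wrist");f=grab_frame("wrist")
print(s["time"],s["eef_pos"],np.degrees(R.from_quat(np.array(s["tcp_rot"])[[1,2,3,0]]).as_matrix()[:2,1]@[1,0]),s["grip_width"])
y=R.from_quat(np.array(s["tcp_rot"])[[1,2,3,0]]).as_matrix()[:,1];print("tool y deg",np.degrees(np.arctan2(y[1],y[0])))
np.save(f"pics/{nm}.npy",f);import pickle;pickle.dump(m,open(f"pics/{nm}.pkl","wb"))
W=f[:,:,::-1].copy()
for c,yw,z,col in(((.530,.227),-32.3,.045,(255,0,255)),((.508,-.211),-26.4,.094,(255,255,0))):
    for x in(-.105,-.035,.035,.105):
        xy=frame(c,np.radians(yw),[[x,0]])[0];u,v=proj(m,[*xy,z])[0]
        if 0<u<640 and 0<v<400: cv2.drawMarker(W,(int(u),int(v)),col,1,10);print(x,xy,(u,v))
cv2.imwrite(f"pics/{nm}.png",W)
for t in sys.argv[2:]: print(t,[(np.round(d["xyz"],4).tolist(),round(d["score"],2)) for d in pinpoint("wrist",t)[:2]])
E
python3 look.py w1 warmer
```

```text
2.65 [0.45582146 0.24639407 0.26494666] 30.37670796444581 0.08540993582565043
tool y deg 57.98280177546074
-0.105 [0.44124751 0.283107  ] (np.float64(337.3179522300453), np.float64(143.22685209909991))
-0.035 [0.50041584 0.24570233] (np.float64(336.2961342565546), np.float64(196.81475508023834))
0.035 [0.55958416 0.20829767] (np.float64(335.36206723773273), np.float64(245.8006743741733))
0.105 [0.61875249 0.170893  ] (np.float64(334.50491283628963), np.float64(290.75301236004543))
-0.105 [ 0.41395027 -0.16431331] (np.float64(32.032937375471874), np.float64(314.7217128086702))
-0.035 [ 0.47665009 -0.19543777] (np.float64(49.73305386586827), np.float64(359.4593572639732))
warmer [([0.5361, 0.2239, 0.0001], 0.79)]
```

View pics/w1.png

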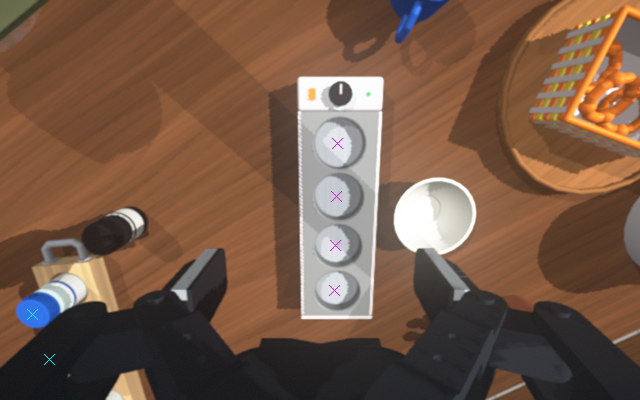

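The wrist view shows the wells with my predicted centres (337,143), (336,197), (335,246), (334,291) within about 3 px. I'll refine them from the rims by rectifying the picture onto the rim plane.

```bash
python3 - <<'E'
from h import *
import pickle
f=np.load("pics/w1.npy");m=pickle.load(open("pics/w1.pkl","rb"))
# rectified 2 px/mm in predicted frame on rim plane
xs=np.arange(-200,170,.5);ys=np.arange(-65,65,.5)
X,Y=np.meshgrid(xs,ys);xy=frame((.53,.227),np.radians(-32.3),np.c_[X.ravel(),Y.ravel()]/1000)
uv=proj(m,np.c_[xy,np.full(len(xy),.045)]).astype(np.float32)
r=cv2.remap(f,uv[:,0].reshape(X.shape),uv[:,1].reshape(X.shape),cv2.INTER_CUBIC)[:,:,::-1].copy()
for x in(-105,-35,35,105): cv2.circle(r,(int((x+200)*2),130),64,(0,0,255),1)
cv2.rectangle(r,(0,0),(0,0),0)
cv2.line(r,(0,130-104),(739,130-104),(0,255,0),1);cv2.line(r,(0,130+104),(739,130+104),(0,255,0),1)
cv2.imwrite("pics/rect.png",r)
E
```

```text
(no output)
```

View pics/rect.png

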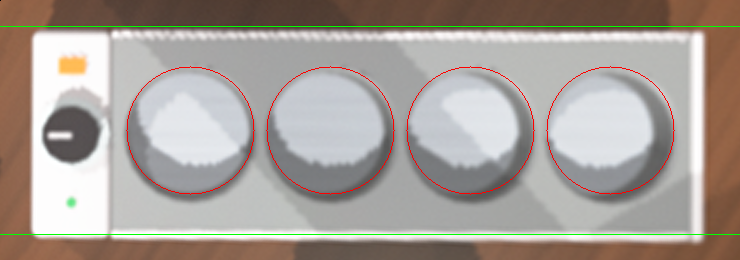

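Circles sit about 4 px (2 mm) high of the real rims, so I'll shift the warmer origin 2.3 mm in its +y, to (0.531,0.229). Now over to the carrier.

>>> move_arm([
  [[-1,-0.04,-0.87,0,0.06],[-1,-0.04,-0.87,0,0.06],[-1,-0.04,-0.87,0,0.06],[-1,-0.04,-0.87,0,0.06],[-1,-0.04,-0.87,0,0.06]],
])

```text
time: 3.17
eef_pos: [0.4475, 0.1402, 0.2636]
tcp_rot: [-0.0, 0.26, 0.966, 0.0]
wrist_force: [0.3, -0.3, -0.1]
grip_width: 0.0852
grasp_force: 0.0
```

>>> move_arm([
  [[-1,-0.04,-0.87,0,0.06],[-1,-0.04,-0.87,0,0.06],[-1,-0.04,-0.87,0,0.06],[-1,-0.04,-0.87,0,0.06],[-1,-0.04,-0.87,0,0.06]],
])

```text
time: 3.58
eef_pos: [0.4428, 0.0314, 0.2637]
tcp_rot: [-0.0, 0.247, 0.969, 0.0]
wrist_force: [-0.4, 0.6, -0.4]
grip_width: 0.0852
grasp_force: 0.0
```

>>> move_arm([
  [[-1,-0.04,-0.87,0,0.06],[-1,-0.04,-0.87,0,0.06],[-1,-0.04,-0.87,0,0.06],[-1,-0.04,-0.87,0,0.06],[-1,-0.04,-0.87,0,0.06]],
])

```text
time: 4.0
eef_pos: [0.4381, -0.0773, 0.2637]
tcp_rot: [-0.0, 0.235, 0.972, 0.0]
wrist_force: [-0.0, -1.1, 0.2]
grip_width: 0.0851
grasp_force: 0.0
```

>>> move_arm([
  [[-1,-0.04,-0.87,0,0.06],[-1,-0.04,-0.87,0,0.06],[-1,-0.04,-0.87,0,0.06],[-1,-0.04,-0.87,0,0.06],[-1,0,0,0,0]],
])

```text
time: 4.42
eef_pos: [0.4346, -0.1664, 0.2635]
tcp_rot: [-0.0, 0.226, 0.974, -0.001]
wrist_force: [-0.2, -0.1, -0.6]
grip_width: 0.0852
grasp_force: 0.0
```

```bash
python3 look.py c1 carrier jar_blue_c jar_green_c jar_red_c jar_yellow_c; python3 - <<'E'
from h import *
import pickle
f=np.load("pics/c1.npy");m=pickle.load(open("pics/c1.pkl","rb"))
xs=np.arange(-190,170,.5);ys=np.arange(-65,65,.5)
X,Y=np.meshgrid(xs,ys);xy=frame((.508,-.211),np.radians(-26.4),np.c_[X.ravel(),Y.ravel()]/1000)
o=[]
for z,rad in((.094,43),(.034,54)):
    uv=proj(m,np.c_[xy,np.full(len(xy),z)]).astype(np.float32)
    r=cv2.remap(f,uv[:,0].reshape(X.shape),uv[:,1].reshape(X.shape),cv2.INTER_CUBIC)[:,:,::-1].copy()
    for x in(-105,-35,35,105): cv2.circle(r,(int((x+190)*2),130),rad,(255,0,255),1)
    if z<.05:
        for q in(130-84,130+84): cv2.line(r,(0,q),(719,q),(0,255,0),1)
    o.append(r)
cv2.imwrite("pics/rectc.png",np.vstack(o))
E
```

```text
4.4167 [ 0.43455412 -0.16635204  0.26352781] 25.26744641160628 0.08524577060831126
tool y deg 63.832271641714776
0.035 [0.55958416 0.20829767] (np.float64(634.2073020374154), np.float64(126.22257930689833))
0.105 [0.61875249 0.170893  ] (np.float64(614.3352981417119), np.float64(181.18460480702603))
-0.105 [ 0.41395027 -0.16431331] (np.float64(312.57269777639425), np.float64(158.7684958913173))
-0.035 [ 0.47665009 -0.19543777] (np.float64(312.7237395616546), np.float64(218.18062106405594))
0.035 [ 0.53934991 -0.22656223] (np.float64(312.8603982149103), np.float64(271.9351565998512))
0.105 [ 0.60204973 -0.25768669] (np.float64(312.9846348380841), np.float64(320.8034998488204))
carrier [([0.5071, -0.2176, -0.0014], 0.78), ([0.41, -0.1663, 0.0551], 0.41)]
jar_blue_c [([0.38, -0.0369, 0.0413], 0.71), ([0.414, -0.1636, 0.0554], 0.58)]
jar_green_c [([0.4713, -0.197, 0.0542], 0.71), ([0.5076, -0.2144, -0.0058], 0.21)]
jar_red_c [([0.5352, -0.2263, 0.0548], 0.57)]
jar_yellow_c [([0.6011, -0.258, 0.0546], 0.79)]
```

View pics/rectc.png

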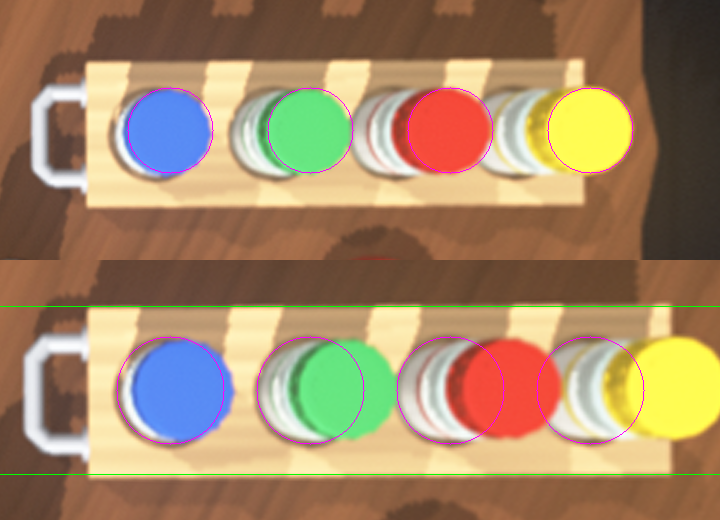

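Caps align with the predicted pockets to within 1 mm. Descend on the blue jar.

>>> move_arm([
  [[-1,-0.2,0.02,-0.9,0],[-1,-0.2,0.02,-0.9,0],[-1,-0.2,0.02,-0.9,0],[-1,-0.2,0.02,-0.9,0],[-1,0,0,-0.9,0]],
])

```text
time: 5.13
eef_pos: [0.4135, -0.1613, 0.1507]
tcp_rot: [-0.0, 0.225, 0.974, 0.0]
wrist_force: [0.8, -0.7, -0.5]
grip_width: 0.0855
grasp_force: 0.0
```

>>> move_arm([
  [[-1,0,0,-0.9,0],[-1,0,0,-0.9,0],[-1,0,0,-0.9,0],[-1,0,0,-0.9,0],[-1,0,0,-0.6,0]],
])

```text
time: 5.55
eef_pos: [0.4135, -0.1612, 0.0448]
tcp_rot: [-0.001, 0.225, 0.974, 0.0]
wrist_force: [-0.0, -0.1, -0.2]
grip_width: 0.0856
grasp_force: 0.0
```

>>> move_arm([
  [[-1,0,0,0,0],[-1,0,0,0,0],[-1,0,0,0,0],[-1,0,0,0,0],[-1,0,0,0,0]],
])

```text
time: 5.97
eef_pos: [0.4157, -0.1628, 0.0477]
tcp_rot: [0.001, 0.225, 0.974, -0.0]
wrist_force: [-0.5, -0.6, -0.4]
grip_width: 0.0856
grasp_force: 0.0
```

>>> move_arm([
  [[-1,0,-0.07,-0.2,0],[0.3,0,0,0,0],[1,0,0,0,0],[1,0,0,0,0],[1,0,0,0,0]],
], squeeze=40)

```text
time: 6.38
eef_pos: [0.4146, -0.1645, 0.0417]
tcp_rot: [0.0, 0.226, 0.974, -0.0]
wrist_force: [-0.9, -0.1, 4.9]
grip_width: 0.0417
grasp_force: 40.0
```

>>> move_arm([
  [[1,0,0,0,0],[1,0,0,0,0],[1,0,0,0,0],[1,0,0,0,0],[1,0,0,0,0]],
])

```text
time: 6.8
eef_pos: [0.4147, -0.1645, 0.0418]
tcp_rot: [0.0, 0.226, 0.974, -0.0]
wrist_force: [-1.2, -0.2, 4.4]
grip_width: 0.0409
grasp_force: 40.4
```

Grip width of 41 mm is under the jar's 46 mm, so I'll check it.

```bash
python3 - <<'E'
from h import *
f=grab_frame("wrist")[:,:,::-1];g=grab_frame("scene")[150:270,200:380,::-1]
cv2.imwrite("pics/g1.png",np.vstack([f[60:400,100:540],cv2.resize(g,(440,240),interpolation=cv2.INTER_CUBIC)]))
E
```

```text
(no output)
```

View pics/g1.png

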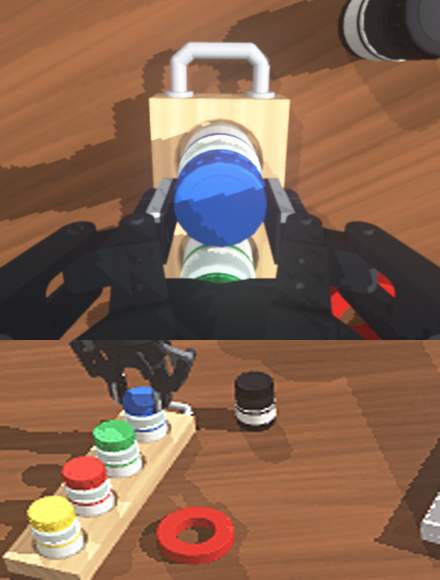

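The jar is upright, but the pads sit on the shoulder and cap (wrist crop cap at (222,200)). I'll regrip 7 mm lower on the body.

>>> move_arm([
  [[-1,0,0,0,0],[-1,0,0,0,0],[-1,0,0,0,0],[-1,0,0,-0.28,0],[0,0,0,0,0]],
])

```text
time: 7.32
eef_pos: [0.4136, -0.1639, 0.0333]
tcp_rot: [-0.001, 0.226, 0.974, 0.0]
wrist_force: [-0.1, -0.4, 0.9]
grip_width: 0.0754
grasp_force: 0.0
```

>>> move_arm([
  [[1,0,0,0,0],[1,0,0,0,0],[1,0,0,0,0],[1,0,0,0,0],[1,0,0,0,0]],
])

```text
time: 7.73
eef_pos: [0.4145, -0.1643, 0.0346]
tcp_rot: [0.0, 0.226, 0.974, -0.0]
wrist_force: [-0.7, 0.1, 0.4]
grip_width: 0.0414
grasp_force: 40.5
```

>>> move_arm([
  [[1,0,0,0.1,0],[1,0,0,0.3,0],[1,0,0,0.6,0],[1,0,0,0.6,0],[1,0,0,0.4,0]],
])

```text
time: 8.15
eef_pos: [0.4149, -0.1644, 0.0861]
tcp_rot: [0.001, 0.226, 0.974, -0.0]
wrist_force: [0.4, -0.6, -0.7]
grip_width: 0.0415
grasp_force: 40.7
```

```bash
python3 - <<'E'
from h import *
f=grab_frame("wrist")[:,:,::-1];g=grab_frame("scene")[130:250,200:380,::-1]
cv2.imwrite("pics/g2.png",np.vstack([f[60:400,100:540],cv2.resize(g,(440,240),interpolation=cv2.INTER_CUBIC)]))
E
```

```text
(no output)
```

View pics/g2.png

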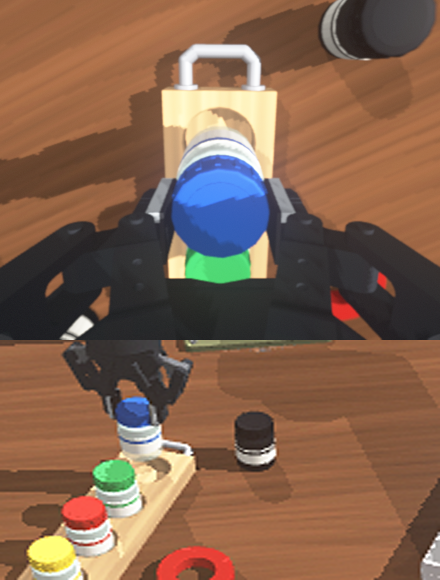

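The jar is held and upright, clear of its pocket. Carry it to well 1.

>>> move_arm([
  [[1,0,0,0.7,0],[1,0,0.2,0.7,0],[1,0,0.5,0.7,0],[1,0,0.8,0.3,0],[1,0,0.9,0.2,0]],
])

```text
time: 8.67
eef_pos: [0.4151, -0.1043, 0.1504]
tcp_rot: [0.001, 0.226, 0.974, -0.0]
wrist_force: [-0.1, -0.2, -0.7]
grip_width: 0.0417
grasp_force: 40.9
```

>>> move_arm([
  [[1,0.08,1,0,-0.08],[1,0.08,1,0,-0.08],[1,0.08,1,0,-0.08],[1,0.08,1,0,-0.08],[1,0.08,1,0,-0.08]],
])

```text
time: 9.08
eef_pos: [0.4238, 0.0219, 0.149]
tcp_rot: [-0.0, 0.243, 0.97, -0.0]
wrist_force: [1.0, -0.6, -0.5]
grip_width: 0.0415
grasp_force: 40.9
```

>>> move_arm([
  [[1,0.08,1,0,-0.08],[1,0.08,1,0,-0.08],[1,0.08,1,0,-0.08],[1,0.08,1,0,-0.08],[1,0.08,1,0,-0.08]],
])

```text
time: 9.5
eef_pos: [0.4338, 0.1468, 0.1489]
tcp_rot: [-0.0, 0.259, 0.966, -0.0]
wrist_force: [0.5, 0.9, -1.2]
grip_width: 0.0415
grasp_force: 40.9
```

>>> move_arm([
  [[1,0.08,1,0,-0.08],[1,0.08,1,0,-0.08],[1,0.08,1,0,-0.08],[1,0.08,1,0,-0.08],[1,0,1,0,-0.08]],
])

```text
time: 9.92
eef_pos: [0.4422, 0.2718, 0.1488]
tcp_rot: [-0.0, 0.276, 0.961, -0.0]
wrist_force: [-0.4, 0.3, -1.4]
grip_width: 0.0412
grasp_force: 40.9
```

>>> move_arm([
  [[1,0,0.58,0,0],[1,0,0,-0.6,0],[1,0,0,-0.9,0],[1,0,0,-0.9,0],[1,0,0,-0.4,0]],
])

```text
time: 10.33
eef_pos: [0.4403, 0.2837, 0.0765]
tcp_rot: [-0.002, 0.276, 0.961, -0.002]
wrist_force: [-1.0, -1.1, -0.6]
grip_width: 0.0413
grasp_force: 40.9
```

```bash
python3 - <<'E'
from h import *
s=get_state();print(s["eef_pos"])
f=grab_frame("wrist")[:,:,::-1];g=grab_frame("scene")[100:260,340:500,::-1]
cv2.imwrite("pics/p1.png",np.hstack([f[:,120:520],cv2.resize(g,(400,400),interpolation=cv2.INTER_CUBIC)]))
E
```

```text
[0.4402617  0.2837048  0.07654187]
```

View pics/p1.png

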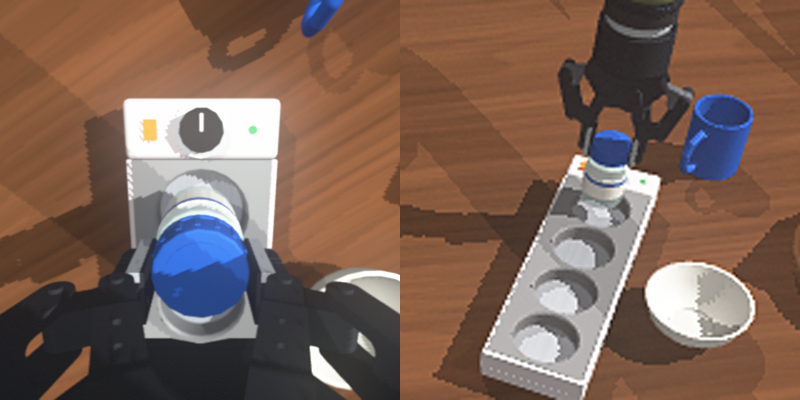

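The jar hangs above well 1 beside the dial, centred, so lower it.

>>> move_arm([
  [[1,0,0,-0.5,0],[1,0,0,-0.4,0],[1,0,0,-0.2,0],[1,0,0,-0.1,0],[1,0,0,-0.08,0]],
])

```text
time: 10.85
eef_pos: [0.4426, 0.2852, 0.0476]
tcp_rot: [0.0, 0.276, 0.961, 0.0]
wrist_force: [-0.0, 0.7, -0.1]
grip_width: 0.0415
grasp_force: 40.9
```

>>> move_arm([
  [[1,0,0,-0.04,0],[1,0,0,-0.04,0],[1,0,0,0,0],[1,0,0,0,0],[1,0,0,0,0]],
])

```text
time: 11.27
eef_pos: [0.4426, 0.2853, 0.0458]
tcp_rot: [0.0, 0.276, 0.961, 0.0]
wrist_force: [0.7, 0.3, -0.6]
grip_width: 0.0418
grasp_force: 40.9
```

>>> move_arm([
  [[1,0,0,-0.03,0],[1,0,0,-0.03,0],[1,0,0,0,0],[1,0,0,0,0],[1,0,0,0,0]],
])

```text
time: 11.68
eef_pos: [0.4428, 0.2853, 0.0455]
tcp_rot: [0.001, 0.276, 0.961, 0.0]
wrist_force: [-1.9, -2.6, 9.4]
grip_width: 0.0415
grasp_force: 41.9
```

>>> move_arm([
  [[0,0,0,0,0],[-1,0,0,0,0],[-1,0,0,0,0],[-1,0,0,0,0],[-1,0,0,0.4,0]],
])

```text
time: 12.1
eef_pos: [0.441, 0.2843, 0.0526]
tcp_rot: [-0.001, 0.276, 0.961, -0.001]
wrist_force: [-0.0, -0.7, 0.2]
grip_width: 0.0852
grasp_force: 0.0
```

>>> move_arm([
  [[-1,0,0,0.9,0],[-1,0,0,0.9,0],[-1,0,0,0.9,0],[-1,0,-0.5,0.9,0],[-1,0,-0.7,0,0]],
])

```text
time: 12.52
eef_pos: [0.4457, 0.2578, 0.1492]
tcp_rot: [0.003, 0.275, 0.961, 0.003]
wrist_force: [1.4, 1.1, 0.3]
grip_width: 0.0852
grasp_force: 0.0
```

>>> move_arm([
  [[-1,0.09,-1,0,0.08],[-1,0.09,-1,0,0.08],[-1,0.09,-1,0,0.08],[-1,0.09,-1,0,0.08],[-1,0.09,-1,0,0.08]],
])

```text
time: 12.93
eef_pos: [0.4538, 0.1292, 0.1447]
tcp_rot: [0.0, 0.259, 0.966, 0.0]
wrist_force: [0.2, 0.5, -0.1]
grip_width: 0.0852
grasp_force: 0.0
```

>>> move_arm([
  [[-1,0.09,-1,0,0.08],[-1,0.09,-1,0,0.08],[-1,0.09,-1,0,0.08],[-1,0.09,-1,0,0.08],[-1,0.09,-1,0,0.08]],
])

```text
time: 13.35
eef_pos: [0.465, 0.0041, 0.1447]
tcp_rot: [0.0, 0.242, 0.97, 0.0]
wrist_force: [0.6, -0.2, 0.2]
grip_width: 0.0854
grasp_force: 0.0
```

>>> move_arm([
  [[-1,0.09,-1,0,0.08],[-1,0.09,-1,0,0.08],[-1,0.09,-1,0,0.08],[-1,0.09,-1,0,0.08],[-1,0.09,-1,0,0.08]],
])

```text
time: 13.77
eef_pos: [0.4763, -0.121, 0.1447]
tcp_rot: [0.0, 0.225, 0.974, 0.0]
wrist_force: [-0.4, 0.1, -0.2]
grip_width: 0.0856
grasp_force: 0.0
```

>>> move_arm([
  [[-1,0,-1,0,0],[-1,0,-1,0,0],[-1,0,-1,0,0],[-1,0,0,0,0],[-1,0,0,0,0]],
])

```text
time: 14.18
eef_pos: [0.4762, -0.1957, 0.1444]
tcp_rot: [0.0, 0.227, 0.974, 0.0]
wrist_force: [0.2, 0.8, 0.3]
grip_width: 0.0856
grasp_force: 0.0
```

```bash
python3 look.py c2; python3 - <<'E'
from h import *
a=cv2.imread("pics/c2.png")[:,100:540];g=grab_frame("scene")[100:260,340:500,::-1]
cv2.imwrite("pics/c2b.png",np.hstack([a[:,20:420],cv2.resize(g,(400,400),interpolation=cv2.INTER_CUBIC)]))
E
```

```text
14.1833 [ 0.47624109 -0.1957269   0.14440382] 25.30249795324263 0.08555900854942204
tool y deg 63.79322612078837
-0.105 [ 0.41395027 -0.16431331] (np.float64(319.4803495801306), np.float64(110.50750247224053))
-0.035 [ 0.47665009 -0.19543777] (np.float64(319.24678331121436), np.float64(205.26420943109662))
0.035 [ 0.53934991 -0.22656223] (np.float64(319.0464696593263), np.float64(286.53049030244597))
0.105 [ 0.60204973 -0.25768669] (np.float64(318.87277931185497), np.float64(356.9958251870264))
```

View pics/c2b.png

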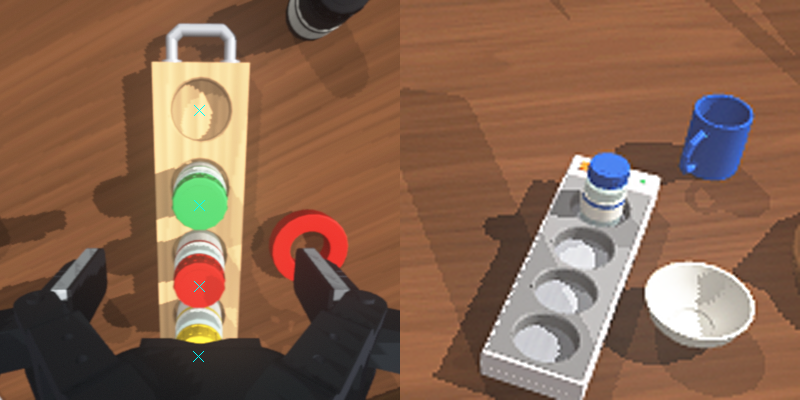

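Green is at (200,205) and centred, and blue stands upright in well 1. Next green.

>>> move_arm([
  [[-1,0,0,-0.7,0],[-1,0,0,-0.9,0],[-1,0,0,-0.9,0],[-1,0,0,-0.9,0],[-1,0,0,-0.7,0]],
])

```text
time: 14.7
eef_pos: [0.4754, -0.193, 0.0402]
tcp_rot: [-0.001, 0.225, 0.974, 0.0]
wrist_force: [-0.4, 0.7, -0.4]
grip_width: 0.0852
grasp_force: 0.0
```

>>> move_arm([
  [[-1,0,0,-0.3,0],[-1,0,0,0,0],[0,0,0,0,0],[1,0,0,0,0],[1,0,0,0,0]],
])

```text
time: 15.12
eef_pos: [0.4775, -0.1951, 0.0354]
tcp_rot: [0.001, 0.225, 0.974, -0.0]
wrist_force: [-0.5, -0.3, -0.6]
grip_width: 0.0518
grasp_force: 0.0
```

>>> move_arm([
  [[1,0,0,0,0],[1,0,0,0,0],[1,0,0,0,0],[1,0,0,0,0],[1,0,0,0,0]],
])

```text
time: 15.53
eef_pos: [0.4775, -0.1953, 0.0355]
tcp_rot: [0.002, 0.226, 0.974, -0.0]
wrist_force: [-0.3, 0.8, 6.1]
grip_width: 0.0416
grasp_force: 40.0
```

>>> move_arm([
  [[1,0,0,0.1,0],[1,0,0,0.4,0],[1,0,0,0.8,0],[1,0,0,0.9,0],[1,0,0,0.8,0]],
])

```text
time: 15.95
eef_pos: [0.4758, -0.1947, 0.1104]
tcp_rot: [-0.0, 0.226, 0.974, 0.0]
wrist_force: [0.7, 0.2, -1.2]
grip_width: 0.0415
grasp_force: 40.7
```

>>> move_arm([
  [[1,0,0,0.7,0],[1,0,0.2,0.6,0],[1,0,0.5,0.2,0],[1,0,0.8,0.1,0],[1,0,0.9,0,0]],
])

```text
time: 16.37
eef_pos: [0.4764, -0.1342, 0.1497]
tcp_rot: [0.001, 0.226, 0.974, 0.0]
wrist_force: [0.6, -0.6, -0.2]
grip_width: 0.0417
grasp_force: 40.7
```

>>> move_arm([
  [[1,0.07,1,0,-0.08],[1,0.07,1,0,-0.08],[1,0.07,1,0,-0.08],[1,0.07,1,0,-0.08],[1,0.07,1,0,-0.08]],
])

```text
time: 16.78
eef_pos: [0.4839, -0.0079, 0.1486]
tcp_rot: [-0.001, 0.243, 0.97, 0.0]
wrist_force: [0.8, 0.2, -0.1]
grip_width: 0.0414
grasp_force: 40.7
```

>>> move_arm([
  [[1,0.07,1,0,-0.08],[1,0.07,1,0,-0.08],[1,0.07,1,0,-0.08],[1,0.07,1,0,-0.08],[1,0.07,1,0,-0.08]],
])

```text
time: 17.2
eef_pos: [0.4925, 0.117, 0.1486]
tcp_rot: [-0.001, 0.259, 0.966, -0.0]
wrist_force: [0.5, -0.1, -1.1]
grip_width: 0.0413
grasp_force: 40.7
```

>>> move_arm([
  [[1,0.07,1,0,-0.08],[1,0.07,1,0,-0.08],[1,0.07,1,0,-0.08],[1,0.07,1,0,-0.08],[1,0,1,0,-0.08]],
])

```text
time: 17.62
eef_pos: [0.4997, 0.2418, 0.1485]
tcp_rot: [-0.001, 0.276, 0.961, -0.0]
wrist_force: [0.4, -0.1, -0.6]
grip_width: 0.0416
grasp_force: 40.7
```

>>> move_arm([
  [[1,0,0.3,0,0],[1,0,0,0,0],[1,0,0,0,0],[1,0,0,0,0],[1,0,0,0,0]],
])

```text
time: 18.03
eef_pos: [0.5003, 0.2465, 0.1489]
tcp_rot: [-0.0, 0.277, 0.961, -0.0]
wrist_force: [-0.0, 0.3, -1.7]
grip_width: 0.0416
grasp_force: 40.8
```

>>> move_arm([
  [[1,0.05,0.05,-0.6,0],[1,0,0,-0.9,0],[1,0,0,-0.9,0],[1,0,0,-0.8,0],[1,0,0,-0.4,0]],
])

```text
time: 18.45
eef_pos: [0.5003, 0.247, 0.0567]
tcp_rot: [-0.001, 0.277, 0.961, -0.001]
wrist_force: [-0.5, 0.9, -0.4]
grip_width: 0.0416
grasp_force: 40.8
```

>>> move_arm([
  [[1,0,0,-0.2,0],[1,0,0,-0.1,0],[1,0,0,-0.1,0],[1,0,0,-0.06,0],[1,0,0,0,0]],
])

```text
time: 18.87
eef_pos: [0.5026, 0.2493, 0.0482]
tcp_rot: [0.001, 0.276, 0.961, 0.0]
wrist_force: [-1.5, -0.6, -1.0]
grip_width: 0.0415
grasp_force: 40.8
```

>>> move_arm([
  [[1,0,0,-0.03,0],[1,0,0,-0.03,0],[1,0,0,0,0],[1,0,0,0,0],[1,0,0,0,0]],
])

```text
time: 19.28
eef_pos: [0.5025, 0.2493, 0.0465]
tcp_rot: [0.0, 0.276, 0.961, 0.0]
wrist_force: [0.1, -0.4, 2.2]
grip_width: 0.0415
grasp_force: 41.0
```

>>> move_arm([
  [[1,0,0,-0.02,0],[1,0,0,0,0],[0,0,0,0,0],[-1,0,0,0,0],[-1,0,0,0,0]],
])

```text
time: 19.7
eef_pos: [0.5017, 0.2489, 0.0453]
tcp_rot: [-0.0, 0.276, 0.961, -0.0]
wrist_force: [-0.5, -0.2, -0.7]
grip_width: 0.0653
grasp_force: 0.0
```

>>> move_arm([
  [[-1,0,0,0,0],[-1,0,0,0.4,0],[-1,0,0,0.9,0],[-1,0,0,0.9,0],[-1,0,0,0.9,0]],
])

```text
time: 20.12
eef_pos: [0.5015, 0.2488, 0.1241]
tcp_rot: [-0.0, 0.276, 0.961, -0.0]
wrist_force: [-0.0, 0.6, -0.0]
grip_width: 0.0855
grasp_force: 0.0
```

>>> move_arm([
  [[-1,0,-0.5,0.9,0],[-1,0,-0.7,0,0],[-1,0.1,-1,0,0.08],[-1,0.1,-1,0,0.08],[-1,0.1,-1,0,0.08]],
])

```text
time: 20.53
eef_pos: [0.5095, 0.1432, 0.1464]
tcp_rot: [0.0, 0.266, 0.964, 0.0]
wrist_force: [-0.1, -0.6, -0.3]
grip_width: 0.0851
grasp_force: 0.0
```

>>> move_arm([
  [[-1,0.1,-1,0,0.08],[-1,0.1,-1,0,0.08],[-1,0.1,-1,0,0.08],[-1,0.1,-1,0,0.08],[-1,0.1,-1,0,0.08]],
])

```text
time: 20.95
eef_pos: [0.5219, 0.0178, 0.1462]
tcp_rot: [0.0, 0.249, 0.968, 0.0]
wrist_force: [-0.2, 0.4, 0.2]
grip_width: 0.0855
grasp_force: 0.0
```

>>> move_arm([
  [[-1,0.1,-1,0,0.08],[-1,0.1,-1,0,0.08],[-1,0.1,-1,0,0.08],[-1,0.1,-1,0,0.08],[-1,0.1,-1,0,0.08]],
])

```text
time: 21.37
eef_pos: [0.5344, -0.1073, 0.1462]
tcp_rot: [0.0, 0.232, 0.973, 0.0]
wrist_force: [0.7, 0.0, -0.3]
grip_width: 0.0856
grasp_force: 0.0
```

>>> move_arm([
  [[-1,0.1,-1,0,0.08],[-1,0.1,-1,0,0.08],[-1,0,-1,0,0],[-1,0,-1,0,0],[-1,0,-0.8,0,0]],
])

```text
time: 21.78
eef_pos: [0.5394, -0.2279, 0.1461]
tcp_rot: [0.0, 0.226, 0.974, -0.0]
wrist_force: [0.2, 0.2, -0.1]
grip_width: 0.0856
grasp_force: 0.0
```

>>> move_arm([
  [[-1,0,0,0,0],[-1,0,0,0,0],[-1,0,0,0,0],[-1,0,0,0,0],[-1,0,0,0,0]],
])

```text
time: 22.2
eef_pos: [0.5394, -0.2249, 0.1457]
tcp_rot: [-0.0, 0.225, 0.974, 0.0]
wrist_force: [-0.0, -0.8, -0.2]
grip_width: 0.0858
grasp_force: 0.0
```

```bash
python3 look.py c3; python3 - <<'E'
from h import *
a=cv2.imread("pics/c3.png")[:,100:540];g=grab_frame("scene")[100:260,340:500,::-1]
cv2.imwrite("pics/c3b.png",np.hstack([a[:,20:420],cv2.resize(g,(400,400),interpolation=cv2.INTER_CUBIC)]))
E
```

```text
22.2 [ 0.53941965 -0.22491787  0.14568125] 25.10823013659013 0.08580082364161006
tool y deg 64.00955226916568
-0.105 [ 0.41395027 -0.16431331] (np.float64(317.62011033398693), np.float64(0.10212287125216335))
-0.035 [ 0.47665009 -0.19543777] (np.float64(317.1487293716213), np.float64(111.17965938378012))
0.035 [ 0.53934991 -0.22656223] (np.float64(316.7490667446128), np.float64(205.3572855260075))
0.105 [ 0.60204973 -0.25768669] (np.float64(316.40591214332187), np.float64(286.2192014656238))
```

View pics/c3b.png

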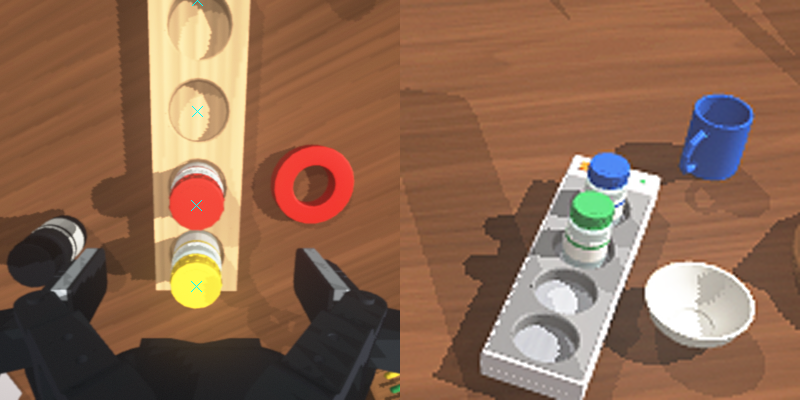

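Red at (197,200) is centred and green is in well 2 upright. Grip and carry red.

>>> move_arm([
  [[-1,0,-0.06,-0.7,0],[-1,0,0,-0.9,0],[-1,0,0,-0.9,0],[-1,0,0,-0.9,0],[-1,0,0,-0.7,0]],
])

```text
time: 22.72
eef_pos: [0.5388, -0.2266, 0.0415]
tcp_rot: [-0.001, 0.225, 0.974, 0.0]
wrist_force: [0.9, 0.4, -0.4]
grip_width: 0.0854
grasp_force: 0.0
```

>>> move_arm([
  [[-1,0,0,-0.32,0],[-1,0,0,0,0],[0,0,0,0,0],[1,0,0,0,0],[1,0,0,0,0]],
])

```text
time: 23.13
eef_pos: [0.5408, -0.228, 0.0365]
tcp_rot: [0.001, 0.225, 0.974, -0.0]
wrist_force: [-0.3, -0.1, -0.0]
grip_width: 0.0516
grasp_force: 0.0
```

>>> move_arm([
  [[1,0,0,0,0],[1,0,0,0,0],[1,0,0,0,0],[1,0,0,0,0],[1,0,0,0,0]],
])

```text
time: 23.55
eef_pos: [0.5407, -0.2281, 0.0366]
tcp_rot: [0.002, 0.226, 0.974, -0.0]
wrist_force: [-1.5, 0.3, 6.4]
grip_width: 0.0413
grasp_force: 40.2
```

>>> move_arm([
  [[1,0,0,0.1,0],[1,0,0,0.4,0],[1,0,0,0.8,0],[1,0,0,0.9,0],[1,0,0,0.8,0]],
])

```text
time: 23.97
eef_pos: [0.539, -0.2273, 0.1112]
tcp_rot: [-0.0, 0.226, 0.974, 0.0]
wrist_force: [0.6, -0.2, -0.3]
grip_width: 0.0417
grasp_force: 40.7
```

>>> move_arm([
  [[1,0,0,0.7,0],[1,0,0.2,0.6,0],[1,0,0.5,0.2,0],[1,0,0.8,0.1,0],[1,0,0.9,0,0]],
])

```text
time: 24.38
eef_pos: [0.5395, -0.167, 0.1506]
tcp_rot: [0.0, 0.226, 0.974, 0.0]
wrist_force: [1.2, 0.2, -2.1]
grip_width: 0.0416
grasp_force: 40.8
```

>>> move_arm([
  [[1,0.06,1,0,-0.08],[1,0.06,1,0,-0.08],[1,0.06,1,0,-0.08],[1,0.06,1,0,-0.08],[1,0.06,1,0,-0.08]],
])

```text
time: 24.8
eef_pos: [0.5458, -0.0405, 0.1495]
tcp_rot: [-0.001, 0.243, 0.97, 0.0]
wrist_force: [1.2, 0.2, -1.6]
grip_width: 0.0416
grasp_force: 40.8
```

>>> move_arm([
  [[1,0.06,1,0,-0.08],[1,0.06,1,0,-0.08],[1,0.06,1,0,-0.08],[1,0.06,1,0,-0.08],[1,0.06,1,0,-0.08]],
])

```text
time: 25.22
eef_pos: [0.5532, 0.0843, 0.1495]
tcp_rot: [-0.001, 0.259, 0.966, -0.0]
wrist_force: [-0.3, -0.6, -1.3]
grip_width: 0.0415
grasp_force: 40.8
```

>>> move_arm([
  [[1,0.06,1,0,-0.08],[1,0.06,1,0,-0.08],[1,0.06,1,0,-0.08],[1,0.06,1,0,-0.08],[1,0,1,0,-0.08]],
])

```text
time: 25.63
eef_pos: [0.5593, 0.2092, 0.1494]
tcp_rot: [-0.001, 0.276, 0.961, -0.0]
wrist_force: [-0.2, -0.1, -1.1]
grip_width: 0.0416
grasp_force: 40.8
```

>>> move_arm([
  [[1,0,0.14,0,0],[1,0,0,0,0],[1,0,0,0,0],[1,0,0,0,0],[1,0,0,0,0]],
])

```text
time: 26.05
eef_pos: [0.5601, 0.2099, 0.1499]
tcp_rot: [-0.0, 0.277, 0.961, -0.0]
wrist_force: [0.8, 0.2, -1.0]
grip_width: 0.0417
grasp_force: 40.9
```

>>> move_arm([
  [[1,0.02,0.02,-0.6,0],[1,0,0,-0.9,0],[1,0,0,-0.9,0],[1,0,0,-0.8,0],[1,0,0,-0.4,0]],
])

```text
time: 26.47
eef_pos: [0.5592, 0.2097, 0.0576]
tcp_rot: [-0.002, 0.277, 0.961, -0.001]
wrist_force: [-0.9, -0.4, -1.9]
grip_width: 0.0418
grasp_force: 40.9
```

>>> move_arm([
  [[1,0,0,-0.2,0],[1,0,0,-0.1,0],[1,0,0,-0.1,0],[1,0,0,-0.05,0],[1,0,0,0,0]],
])

```text
time: 26.88
eef_pos: [0.5617, 0.2117, 0.0496]
tcp_rot: [0.001, 0.276, 0.961, 0.0]
wrist_force: [-0.6, 0.2, -1.1]
grip_width: 0.0417
grasp_force: 40.9
```

>>> move_arm([
  [[1,0,0,-0.03,0],[1,0,0,-0.03,0],[1,0,0,0,0],[1,0,0,0,0],[1,0,0,0,0]],
])

```text
time: 27.3
eef_pos: [0.5613, 0.2117, 0.0477]
tcp_rot: [0.0, 0.276, 0.961, 0.0]
wrist_force: [-0.4, 0.7, 0.9]
grip_width: 0.0417
grasp_force: 41.0
```

>>> move_arm([
  [[1,0,0,-0.03,0],[1,0,0,0,0],[0,0,0,0,0],[-1,0,0,0,0],[-1,0,0,0,0]],
])

```text
time: 27.72
eef_pos: [0.5609, 0.2115, 0.0464]
tcp_rot: [-0.0, 0.276, 0.961, -0.0]
wrist_force: [-1.4, -0.1, -0.5]
grip_width: 0.0653
grasp_force: 0.0
```

>>> move_arm([
  [[-1,0,0,0,0],[-1,0,0,0.4,0],[-1,0,0,0.9,0],[-1,0,0,0.9,0],[-1,0,0,0.9,0]],
])

```text
time: 28.13
eef_pos: [0.5606, 0.2114, 0.1251]
tcp_rot: [-0.0, 0.276, 0.961, -0.0]
wrist_force: [-0.0, 0.4, 0.8]
grip_width: 0.0855
grasp_force: 0.0
```

>>> move_arm([
  [[-1,0,-0.5,0.9,0],[-1,0,-0.7,0,0],[-1,0.11,-1,0,0.08],[-1,0.11,-1,0,0.08],[-1,0.11,-1,0,0.08]],
])

```text
time: 28.55
eef_pos: [0.5694, 0.1057, 0.1474]
tcp_rot: [0.0, 0.266, 0.964, 0.0]
wrist_force: [-1.7, 0.9, 0.1]
grip_width: 0.0856
grasp_force: 0.0
```

>>> move_arm([
  [[-1,0.11,-1,0,0.08],[-1,0.11,-1,0,0.08],[-1,0.11,-1,0,0.08],[-1,0.11,-1,0,0.08],[-1,0.11,-1,0,0.08]],
])

```text
time: 28.97
eef_pos: [0.583, -0.0197, 0.1472]
tcp_rot: [0.0, 0.249, 0.968, 0.0]
wrist_force: [1.6, -0.3, -0.4]
grip_width: 0.0853
grasp_force: 0.0
```

>>> move_arm([
  [[-1,0.11,-1,0,0.08],[-1,0.11,-1,0,0.08],[-1,0.11,-1,0,0.08],[-1,0.11,-1,0,0.08],[-1,0.11,-1,0,0.08]],
])

```text
time: 29.38
eef_pos: [0.5967, -0.1448, 0.1472]
tcp_rot: [0.0, 0.232, 0.973, 0.0]
wrist_force: [-0.2, 0.5, 0.4]
grip_width: 0.0854
grasp_force: 0.0
```

>>> move_arm([
  [[-1,0.11,-1,0,0.08],[-1,0.11,-1,0,0.08],[-1,0,-1,0,0],[-1,0,-1,0,0],[-1,0,-0.5,0,0]],
])

```text
time: 29.8
eef_pos: [0.6021, -0.2589, 0.1469]
tcp_rot: [0.0, 0.227, 0.974, -0.001]
wrist_force: [0.5, 0.3, -0.1]
grip_width: 0.085
grasp_force: 0.0
```

>>> move_arm([
  [[-1,0,0,0,0],[-1,0,0,0,0],[-1,0,0,0,0],[-1,0,0,0,0],[-1,0,0,0,0]],
])

```text
time: 30.22
eef_pos: [0.6023, -0.2546, 0.1467]
tcp_rot: [-0.0, 0.225, 0.974, 0.0]
wrist_force: [0.3, -0.5, 0.3]
grip_width: 0.0854
grasp_force: 0.0
```

```bash
python3 look.py c4; python3 - <<'E'
from h import *
a=cv2.imread("pics/c4.png")[:,100:540];g=grab_frame("scene")[100:260,340:500,::-1]
cv2.imwrite("pics/c4b.png",np.hstack([a[:,20:420],cv2.resize(g,(400,400),interpolation=cv2.INTER_CUBIC)]))
E
```

```text
30.2167 [ 0.60225233 -0.25459783  0.14668961] 25.09208086347326 0.0854339023239897
tool y deg 64.02751693526717
-0.035 [ 0.47665009 -0.19543777] (np.float64(315.61224631649503), np.float64(1.4866479848430174))
0.035 [ 0.53934991 -0.22656223] (np.float64(315.2814891611565), np.float64(111.90626112048223))
0.105 [ 0.60204973 -0.25768669] (np.float64(315.00082559505046), np.float64(205.60268428324875))
```

View pics/c4b.png

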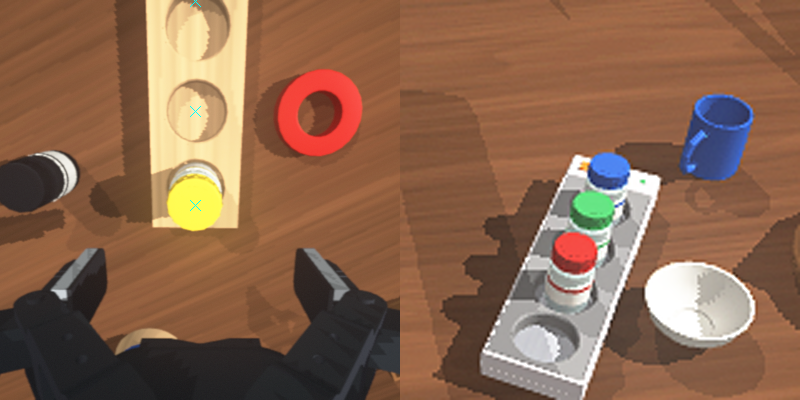

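Yellow (195,205) is the last jar, and three jars are upright in wells 1–3. Grip yellow.

>>> move_arm([
  [[-1,0,-0.08,-0.7,0],[-1,0,0,-0.9,0],[-1,0,0,-0.9,0],[-1,0,0,-0.9,0],[-1,0,0,-0.7,0]],
])

```text
time: 30.73
eef_pos: [0.6015, -0.2571, 0.0423]
tcp_rot: [-0.001, 0.225, 0.974, 0.0]
wrist_force: [-0.4, 0.7, -0.7]
grip_width: 0.0853
grasp_force: 0.0
```

>>> move_arm([
  [[-1,0,0,-0.35,0],[-1,0,0,0,0],[0,0,0,0,0],[1,0,0,0,0],[1,0,0,0,0]],
])

```text
time: 31.15
eef_pos: [0.6035, -0.2585, 0.037]
tcp_rot: [0.002, 0.225, 0.974, -0.0]
wrist_force: [-0.8, 0.4, -1.0]
grip_width: 0.0515
grasp_force: 0.0
```

>>> move_arm([
  [[1,0,0,0,0],[1,0,0,0,0],[1,0,0,0,0],[1,0,0,0,0],[1,0,0,0,0]],
])

```text
time: 31.57
eef_pos: [0.6035, -0.2586, 0.037]
tcp_rot: [0.002, 0.226, 0.974, -0.0]
wrist_force: [-0.6, 0.6, 6.7]
grip_width: 0.0418
grasp_force: 40.3
```

>>> move_arm([
  [[1,0,0,0.1,0],[1,0,0,0.4,0],[1,0,0,0.8,0],[1,0,0,0.9,0],[1,0,0,0.8,0]],
])

```text
time: 31.98
eef_pos: [0.6017, -0.2578, 0.1114]
tcp_rot: [-0.0, 0.226, 0.974, 0.0]
wrist_force: [0.8, -0.3, -1.5]
grip_width: 0.0416
grasp_force: 40.6
```

>>> move_arm([
  [[1,0,0,0.7,0],[1,0,0.2,0.6,0],[1,0,0.5,0.2,0],[1,0,0.8,0.1,0],[1,0,0.9,0,0]],
])

```text
time: 32.4
eef_pos: [0.6023, -0.1975, 0.1509]
tcp_rot: [0.0, 0.226, 0.974, 0.0]
wrist_force: [-0.5, 0.7, -0.6]
grip_width: 0.0416
grasp_force: 40.6
```

>>> move_arm([
  [[1,0.05,1,0,-0.08],[1,0.05,1,0,-0.08],[1,0.05,1,0,-0.08],[1,0.05,1,0,-0.08],[1,0.05,1,0,-0.08]],
])

```text
time: 32.82
eef_pos: [0.6074, -0.0709, 0.1497]
tcp_rot: [-0.001, 0.242, 0.97, 0.0]
wrist_force: [0.3, -0.1, -1.2]
grip_width: 0.0418
grasp_force: 40.6
```

>>> move_arm([
  [[1,0.05,1,0,-0.08],[1,0.05,1,0,-0.08],[1,0.05,1,0,-0.08],[1,0.05,1,0,-0.08],[1,0.05,1,0,-0.08]],
])

```text
time: 33.23
eef_pos: [0.6135, 0.054, 0.1497]
tcp_rot: [-0.001, 0.259, 0.966, -0.0]
wrist_force: [1.4, -0.7, -1.6]
grip_width: 0.0415
grasp_force: 40.6
```

>>> move_arm([
  [[1,0.05,1,0,-0.08],[1,0.05,1,0,-0.08],[1,0.05,1,0,-0.08],[1,0.05,1,0,-0.08],[1,0,0.86,0,-0.08]],
])

```text
time: 33.65
eef_pos: [0.6186, 0.1758, 0.1496]
tcp_rot: [-0.001, 0.276, 0.961, -0.0]
wrist_force: [0.6, -0.2, -0.8]
grip_width: 0.0417
grasp_force: 40.6
```

>>> move_arm([
  [[1,0,0,0,0],[1,0,0,0,0],[1,0,0,0,0],[1,0,0,0,0],[1,0,0,0,0]],
])

```text
time: 34.07
eef_pos: [0.6195, 0.1725, 0.1502]
tcp_rot: [-0.0, 0.277, 0.961, -0.0]
wrist_force: [-1.1, 0.2, -1.7]
grip_width: 0.0415
grasp_force: 40.7
```

>>> move_arm([
  [[1,0,0,-0.6,0],[1,0,0,-0.9,0],[1,0,0,-0.9,0],[1,0,0,-0.8,0],[1,0,0,-0.4,0]],
])

```text
time: 34.48
eef_pos: [0.6179, 0.172, 0.0576]
tcp_rot: [-0.002, 0.277, 0.961, -0.001]
wrist_force: [-0.2, -0.5, -2.2]
grip_width: 0.0412
grasp_force: 40.7
```

>>> move_arm([
  [[1,0,0,-0.2,0],[1,0,0,-0.1,0],[1,0,0,-0.1,0],[1,0,0,-0.05,0],[1,0,0,0,0]],
])

```text
time: 34.9
eef_pos: [0.6204, 0.1736, 0.0498]
tcp_rot: [0.001, 0.276, 0.961, 0.0]
wrist_force: [-0.4, -0.3, -1.8]
grip_width: 0.0414
grasp_force: 40.7
```

>>> move_arm([
  [[1,0,0,-0.03,0],[1,0,0,-0.03,0],[1,0,0,0,0],[1,0,0,0,0],[1,0,0,0,0]],
])

```text
time: 35.32
eef_pos: [0.6202, 0.1737, 0.0481]
tcp_rot: [0.001, 0.276, 0.961, 0.0]
wrist_force: [-0.2, 1.1, 1.6]
grip_width: 0.0416
grasp_force: 40.9
```

>>> move_arm([
  [[1,0,0,-0.03,0],[1,0,0,0,0],[0,0,0,0,0],[-1,0,0,0,0],[-1,0,0,0,0]],
])

```text
time: 35.73
eef_pos: [0.6194, 0.1734, 0.0465]
tcp_rot: [-0.0, 0.276, 0.961, -0.0]
wrist_force: [-0.1, -0.7, 0.5]
grip_width: 0.0655
grasp_force: 0.0
```

>>> move_arm([
  [[-1,0,0,0,0],[-1,0,0,0.4,0],[-1,0,0,0.9,0],[-1,0,0,0.9,0],[-1,0,0,0.9,0]],
])

```text
time: 36.15
eef_pos: [0.6193, 0.1734, 0.1253]
tcp_rot: [-0.0, 0.276, 0.961, -0.0]
wrist_force: [0.8, 0.2, 0.1]
grip_width: 0.0855
grasp_force: 0.0
```

>>> move_arm([
  [[-1,0,0,0.9,0],[-1,-0.5,-0.5,0.9,0],[-1,-0.5,-1,0.5,0],[-1,-0.5,-1,0.5,0],[-1,-0.5,-1,0.5,0]],
])

```text
time: 36.57
eef_pos: [0.5692, 0.0854, 0.2082]
tcp_rot: [0.0, 0.276, 0.961, 0.0]
wrist_force: [-0.3, -1.0, 0.7]
grip_width: 0.0856
grasp_force: 0.0
```

>>> move_arm([
  [[-1,-0.5,-1,0,0],[-1,-0.5,-1,0,0],[-1,-0.5,-1,0,0],[-1,0,-0.5,0,0],[-1,0,0,0,0]],
])

```text
time: 36.98
eef_pos: [0.5319, -0.0037, 0.2076]
tcp_rot: [0.001, 0.278, 0.961, -0.0]
wrist_force: [0.5, -0.3, 0.4]
grip_width: 0.0854
grasp_force: 0.0
```

```bash
python3 - <<'E'
from h import *
g=grab_frame("scene")[:,:,::-1]
cv2.imwrite("pics/end.png",np.hstack([g[100:300,100:320],cv2.resize(g[130:270,360:500],(400,400),interpolation=cv2.INTER_CUBIC)[:200]]) if 0 else np.hstack([cv2.resize(g[100:300,100:300],(400,400)),cv2.resize(g[120:280,350:510],(400,400),interpolation=cv2.INTER_CUBIC)]))
for t in("jar_blue_c","jar_green_c","jar_red_c","jar_yellow_c","bowl","stack_ring","big_jar","cup"):
    print(t,[(np.round(d["xyz"],3).tolist(),round(d["score"],2)) for d in pinpoint("scene",t)[:2]])
E
```

```text
jar_blue_c [([0.379, -0.038, 0.038], 0.88), ([0.442, 0.285, 0.068], 0.63)]
jar_green_c [([0.503, 0.25, 0.066], 0.56)]
jar_red_c [([0.559, 0.209, 0.061], 0.82), ([0.53, -0.386, 0.04], 0.7)]
jar_yellow_c [([0.616, 0.172, 0.069], 0.57)]
bowl [([0.595, 0.343, -0.004], 0.96)]
stack_ring [([0.593, -0.125, -0.002], 0.89)]
big_jar [([0.337, -0.458, 0.004], 0.79)]
cup [([0.339, 0.46, 0.0], 0.88), ([0.597, 0.346, 0.001], 0.7)]
```

View pics/end.png

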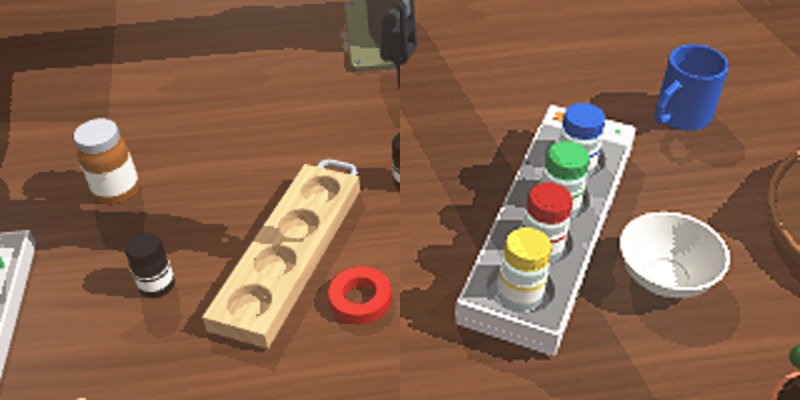

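The carrier is empty. Blue, green, red and yellow stand upright in wells 1 to 4 starting from the dial, and nothing else has moved.

```bash
python3 -c "
from plant import *
print(job_done())"
```

```text
the job is handed in; nothing more can be done
None
```

All four jars are upright in the warmer in their original order, blue, green, red and yellow from the dial end; nothing else was moved, and the job was handed in at about 37 s.

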